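# Drop the kickstand of a balance-bike frame and hold the frame upright

### The arm

A 6-joint arm with a two-finger parallel gripper is mounted at the origin on the work surface. World frame = base frame: x ahead of the robot, y to its left, z up, the work surface at z = 0. Lengths are in m, angles in degrees, forces in N, time in s.
With the tool pointing down it reaches from about 0.3 to 0.75 m from the base axis. Payload 8.5 kg.
Tool frame: the origin (TCP) lies on the centre line of the jaws, within the pads' length; the fingertips stand 19 mm ahead of it and the grasp point (between the pads) is the TCP; z points along the fingers, x is the direction in which the jaws open and shut, and the axes are right-handed (so a half turn about z gives the same grasp; the last joint's range is limited). The gripper opens to 85 mm and grips with 20 to 120 N. Pads are 22 mm wide; open, the fingers measure 114 mm over their backs; the gripper's body (76 mm by 85 mm) begins 54 mm behind the grasp point. The pads swing forward as they close: fully open they stand 13 mm farther back than shut.
Start: joints at [-80.002, 21.807, 74.336, -0, 83.858, -12.336], TCP at [0.209, -0.509, 0.224] pointing down, gripper open.
Joint ranges: [-178.18, 178.18], [-50.72, 133.34], [12.68, 142.11], [-81.47, 261.47], [9.98, 163.14], [-165.26, 165.26]. Speed limits (degrees/s): [136.94, 136.94, 180, 180, 180, 180].

### API

Orientations are given as a 3x3 rotation matrix whose columns are the frame's x, y, z axes.
In Python, from rig import env, cams, order gives the robot as it stands.
- The arm moves only by the tool step_arm, never from a script. Its argument "steps" is a list of rows, each an object with "xyz": the shift along the tool's x, y, z normalised to -1 to 1, where 1 is 0.04 m, a list of three; "turn": the turn, a rotation vector about the tool's x, y, z normalised to -1 to 1, where 1 is 0.08 rad, a list of three; "gripper": the gripper command: -1 is shut, 1 is fully open, values between are in proportion. A call has 1 to 20 rows; each row shifts and turns the commanded pose from where the row before left it, along the tool's axes as they then stand; what a row does not reach is not made up. A row lasts 1/12 s, in which the tool goes at most 41.7 mm and 7.16 degrees, less where a joint would pass 70% of its speed; a pose out of reach is approached as far as the arm can. A call with a number of a shift or a turn outside -1 to 1 is refused whole. A call with a gripper value outside its range is refused whole. The fingers move at their own pace and stop on an object; "squeeze" is the grip in N (left out, the last holds). Time passes only in rows, so rows that do not move let the fingers close. It gives the time, the measured TCP pose, the force and the opening at its end, in the units of the state.
- env.observe(): the state, without advancing time (a new reading comes with each control period).
- cams.get_image(name): name is "scene" or "top" or "wrist"; returns (picture, depth): 400x640x3 uint8, red, green, blue; 400x640 float32, m along the optical axis (not along the pixel's ray), 0 where there is no reading.
- cams.camera_info(name): a dict with "fx", "fy", "cx", "cy" (pixels), "extrinsics" (4x4, takes a point from camera to world coordinates). Camera axes: x right, y down, z forward; pixel columns grow to the right and rows downward; lengths in m; the calibration is good to about 2 mm. A picture is of the moment at which its call begins: read the wrist's pose just before it. camera_info takes no time and is no camera call; for the wrist camera it gives the pose at the moment of the call.
- order.close_job(): hands the job in, once; it reports no verdict.
The state is a dict: "time_s": time; "q": joint angles; "qvel": joint speeds; "joint_efforts": joint torques, N m; "position": TCP position; "tool_rot": TCP orientation; "ft_force": force on the tool from outside, world axes, zero at the start; "wrist_torque": the same for the moment, N m; "grip_width": finger opening in m.
Only numpy, scipy, OpenCV 4.12 (cv2) and the standard library are available. Lean on these libraries where they do the work, as an engineer would, in place of code of your own. Each camera call takes 0.05 s, during which the arm holds its last target. There are 200 camera calls.

### The job

The rear frame of a wooden balance bike is leaning over in its assembly cradle with its kickstand folded up. First swing the kickstand down, past its over-centre point, until it stays fully down against its stop; then bring the frame up so that it stands straight and hold it there so the leg can be marked for length. It falls back if let go, so finish while still holding it upright; do not let it tip over past upright to the kickstand side, and leave the jar, screwdriver, offcut and wooden disc where they are.

Things in the scene. Friction and masses are not known exactly. Their poses are not given: they have to be found in the camera images.
- cradle: Flat brown wooden board 260 x 360 x 18 mm fixed on the bench, with two steel cheeks on it that carry the frame's tilt axle. Origin at the centre of its underside (bench height), z up, its y along the tilt axle and the frame's length. The tilt axle lies 45 mm above the origin, parallel to the cradle's y.
- frame: Pale wooden bike-frame stub, about 1 kg, hinged on the cradle about its own y axis. Origin on the tilt axle, 45 mm straight above the cradle's origin. z is up along the frame (vertical when upright), y points aft, x to the kickstand side. At the start it leans 0.38 rad to its -x side, on a stop. It can tip at most 0.25 rad past upright to +x.
- top_bar (a point): On the centre line of the round wooden top bar, mid free length: frame (0, -55, 215) mm. The bar, 30 mm diameter, runs along frame y from -150 to +40 mm at z = 215, x = 0. Grip it from above between its 18 mm thick stays, which join it from below at y = -125 and +15 mm.
- kick_pivot (a point): Pivot of the kickstand, on the frame's +x side: frame coordinates (46, 30, 135) mm. The leg turns about a line through it parallel to the frame's x.
- kick_push (a point): Point on the centre line of the kickstand leg 110 mm from the pivot, where the leg is a round aluminium bar of 14 mm diameter: a good place to push. It lies 19 mm farther to +x than the pivot. It moves with the leg.
- kick_foot (a point): End of the leg's centre line at its black rubber foot (20 mm diameter, 20 mm long, plus a round end), 145 mm from the pivot and 24 mm farther to +x. It moves with the leg.
- kickstand (a joint): Kickstand angle in rad. 0 = folded: leg points along frame +y and 15 degrees up towards +z. It grows as the foot swings down; 1.75 = fully down on its stop, leg 5 degrees short of frame -z. A spring holds it folded below about 0.6 and drives it to the stop by itself beyond about 0.7. Swinging it takes up to about 4 N at kick_push. When down, the foot hangs clear of the cradle.
- screw_jar: Glass jar with a steel cap, 64 mm diameter, 85 mm high, loose on the bench; leave alone. Origin at the centre of its underside.
- screwdriver: Wooden-handled screwdriver, 200 mm long, lying loose on the bench along its own x; leave alone. Origin at its middle, at bench height.
- offcut: Wooden block 130 x 70 x 30 mm loose on the bench; leave alone. Origin at the centre of its underside.
- wheel_disc: Loose flat wooden disc, 100 mm diameter, 22 mm thick; leave alone. Origin at the centre of its underside.
- hub (a point): Centre of the heavy drum hub, 94 mm diameter, on the frame's -x side (x from -9 to -74 mm): frame (-30, -45, 75) mm. Its weight makes the frame fall back to -x whenever it is let go, even from upright; about 1 N sideways at the top bar holds it near upright, about 2 N when it leans fully.

How it is judged:
By the outcome, as a careful person would: the job done as asked, in the order asked, and still so for the second after the job is handed in, while the arm keeps its last pose, push and grip.
It also fails if it takes over 51 s, if anything falls off the work surface, if the arm or the gripper's body presses on something with over 40 N, if the wrist force passes 120 N, or if a joint passes its speed limit or range.

## Working session

There is one attempt and no reset: what is moved stays moved. The work goes in short steps, Python scripts to look and compute and a tool call to move; the robot and the scene stay as the last step left them, time stands still between calls to the robot, and variables do not carry over. Pictures are saved under pics/ and viewed, about 8 in all and at most 12, crops included, and the job is handed in when it is done.

Besides the shell and the picture viewer there is one more tool, called after "Call:" as a command line: name --argument value ..., lists and objects as JSON in quotes. step_arm: Moves the arm, as the interface text tells. Scaled input: -1 to 1 covers 0.04 m each way for a shift and 0.08 rad each way for a turn. Its arguments: {"type":"object","properties":{"steps":{"type":"array"},"squeeze":{"type":"number"}},"required":["steps"]}

```bash
mkdir -p pics; ls
python3 - <<'E'
from rig import env,cams,order
import cv2,numpy as np
s=env.observe();print(s['time_s'],s['position'],s['ft_force'],s['grip_width'],np.round(s['tool_rot'],3).tolist())
for n in['scene','top']:
    im,d=cams.get_image(n);i=cams.camera_info(n)
    print(n,i['fx'],i['fy'],i['cx'],i['cy'],np.round(i['extrinsics'],4).tolist())
    cv2.imwrite(f'pics/{n}0.png',im[:,:,::-1]);np.savez(f'{n}0.npz',im=im,d=d)
E
```

```text
pics
0.0 [ 0.20894122 -0.50843658  0.2229246 ] [-0.56052232  0.18019063  0.49318341] 0.08535220190146506 [[0.38, -0.925, -0.0], [-0.925, -0.38, 0.001], [-0.001, -0.0, -1.0]]
scene 379.32923087873473 379.32923087873473 321.4245935099074 202.12251253905478 [[0.8452, 0.3821, -0.3738, 0.9391], [0.5345, -0.6126, 0.5823, -0.5544], [-0.0065, -0.6919, -0.722, 0.8724], [0.0, 0.0, 0.0, 1.0]]
top 450.3316330216154 450.3316330216154 314.47941223641095 200.14440050385846 [[-0.0428, -0.9782, 0.2033, 0.3215], [-0.9991, 0.0419, -0.0088, -0.0018], [0.0001, -0.2035, -0.9791, 1.2787], [0.0, 0.0, 0.0, 1.0]]
```

View pics/scene0.png

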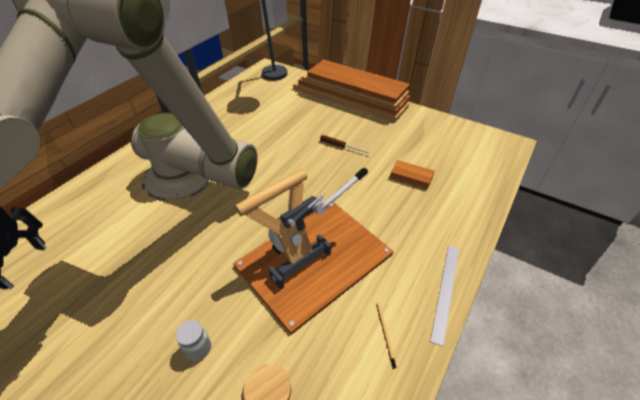

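View pics/top0.png

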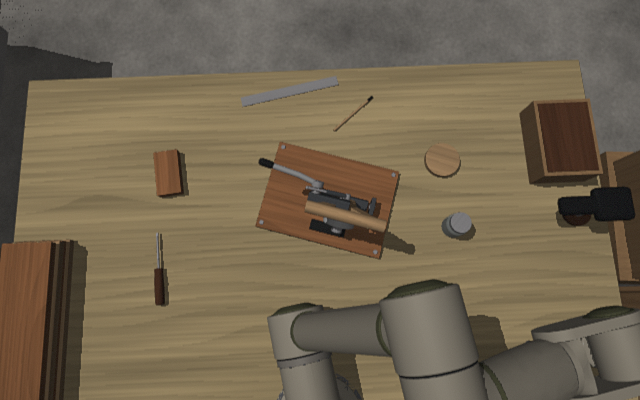

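The frame leans toward the robot, and the kickstand is on the far (+x) side with its foot at about (265,162) in top. The cradle corner screws are at about (282,147), (395,174), (376,253) and (262,223) in top. Next I'll fit the cradle.

```bash
cat > h.py <<'E'
import numpy as np,cv2
from rig import env,cams,order
def ray(n,u,v,z):
    i=cams.camera_info(n);E=i['extrinsics'];d=E[:3,:3]@[(u-i['cx'])/i['fx'],(v-i['cy'])/i['fy'],1]
    return E[:3,3]+d*(z-E[2,3])/d[2]
def proj(n,p):
    i=cams.camera_info(n);c=np.linalg.inv(i['extrinsics'])@np.r_[p,1]
    return np.r_[i['fx']*c[0]/c[2]+i['cx'],i['fy']*c[1]/c[2]+i['cy'],c[2]]
def T(cx,cy,yaw,lean):   # lean>0 toward +x
    c,s=np.cos(yaw),np.sin(yaw);R=np.array([[c,-s,0],[s,c,0],[0,0,1]])
    a,b=np.cos(lean),np.sin(lean);return R@np.array([[a,0,b],[0,1,0],[-b,0,a]]),np.array([cx,cy,.045])
def leg(k,r,dx): # frame coords on the leg
    a=np.radians(15)-k;return np.array([.046+dx,.03+r*np.cos(a),.135+r*np.sin(a)])
E
python3 - <<'E'
from h import *
z=np.load('top0.npz');im,d=z['im'],z['d']
hsv=cv2.cvtColor(im,cv2.COLOR_RGB2HSV)
print(hsv[165,290],hsv[240,300],hsv[220,60+150],hsv[215,340])
roi=np.zeros(im.shape[:2],np.uint8);roi[135:268,245:410]=1
h=hsv.astype(int);m=((h[...,0]<13)&(h[...,1]>100)&(h[...,2]>50)).astype(np.uint8)*roi
m=cv2.morphologyEx(m,cv2.MORPH_OPEN,np.ones((3,3)))
c=max(cv2.findContours(m,0,2)[0],key=cv2.contourArea)
box=cv2.boxPoints(cv2.minAreaRect(cv2.convexHull(c)));print(box,m.sum())
P=np.array([ray('top',*b,.018) for b in box]);print(P.round(4));print(np.linalg.norm(np.diff(P,axis=0),axis=1),P.mean(0))
S=np.array([ray('top',u,v,.018) for u,v in [(282,147),(395,174),(376,253),(262,223)]]);print('screws',S.round(4),S.mean(0))
e=P[1]-P[0];f=P[2]-P[1];l=e if np.linalg.norm(e)>np.linalg.norm(f) else f;l=l*np.sign(l[1])
yaw=np.arctan2(-l[0],l[1]);l2=S[0]+S[3]-S[1]-S[2];print('yaw',yaw,np.arctan2(-l2[0],l2[1]))
C=P.mean(0);R,o=T(C[0],C[1],yaw,-.38)
vis=im.copy();sc=np.load('scene0.npz')['im'].copy()
for n,q in [('bar0',[0,-.15,.215]),('bar1',[0,.04,.215]),('top',[0,-.055,.215]),('piv',[.046,.03,.135]),('push',leg(0,.11,.019)),('foot',leg(0,.145,.024))]:
    w=R@q+o;print(n,w.round(4),np.round(proj('top',w),1),np.round(proj('scene',w),1))
    for nn,v in(('top',vis),('scene',sc)):
        u=proj(nn,w);cv2.circle(v,(int(u[0]),int(u[1])),2,(0,255,0),-1)
a=cv2.resize(vis[120:280,230:430],None,fx=3,fy=3)[:, :];b=cv2.resize(sc[150:310,220:420],None,fx=3,fy=3)
cv2.imwrite('pics/fit.png',cv2.resize(np.vstack([a,b]),None,fx=.62,fy=.62)[:,:,::-1])
E
```

```text
[ 13 140 118] [ 19  88 127] [ 21  87 140] [ 16 106 152]
[[344. 246.]
 [348. 246.]
 [348. 248.]
 [344. 248.]] 63
[[ 0.4488 -0.0901  0.018 ]
 [ 0.4483 -0.1013  0.018 ]
 [ 0.4427 -0.1009  0.018 ]
 [ 0.4432 -0.0898  0.018 ]]
[0.01119997 0.0055967  0.01118985] [ 0.44572981 -0.09551369  0.018     ]
screws [[ 0.7463  0.0752  0.018 ]
 [ 0.6506 -0.2492  0.018 ]
 [ 0.4254 -0.1782  0.018 ]
 [ 0.5237  0.1381  0.018 ]] [ 0.58650458 -0.05354665  0.018     ]
yaw -0.042775114089096 -0.29403953334019456
bar0 [ 0.3596 -0.242   0.2447] [419.4 272.    1. ] [179.5 211.7   0.9]
bar1 [ 0.3678 -0.0521  0.2447] [335.7 272.    1. ] [238.2 165.9   1. ]
top [ 0.3637 -0.1471  0.2447] [377.6 272.    1. ] [210.6 187.4   0.9]
piv [ 0.4397 -0.0652  0.1874] [338.5 242.9   1.1] [260.1 195.6   1. ]
push [0.4513 0.0406 0.2209] [294.1 238.4   1.1] [287.3 164.1   1. ]
foot [0.454  0.0743 0.2312] [279.4 237.3   1.1] [295.2 154.5   1. ]
```

View pics/fit.png

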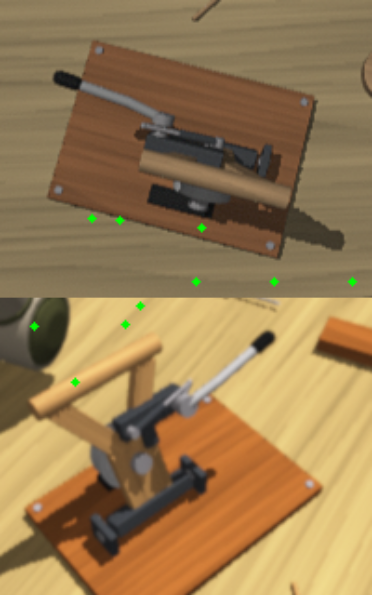

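The colour mask failed. The four screws do form a consistent rectangle (338 x 236 mm, inset 11 mm), so I'll redo the fit with a better mask and cross-check it.

Run:
```python
from h import *
z=np.load('top0.npz');im,d=z['im'],z['d']
h=cv2.cvtColor(im,cv2.COLOR_RGB2HSV).astype(int)
roi=np.zeros(im.shape[:2],np.uint8);roi[135:268,245:410]=1
m=((h[...,0]<16)&(h[...,1]>118)).astype(np.uint8)*roi
m=cv2.morphologyEx(m,cv2.MORPH_OPEN,np.ones((3,3)))
c=np.vstack([c for c in cv2.findContours(m,0,2)[0] if cv2.contourArea(c)>100])
box=cv2.boxPoints(cv2.minAreaRect(c))
P=np.array([ray('top',*b,.018) for b in box]);print(m.sum(),np.linalg.norm(np.diff(P,axis=0),axis=1),P.mean(0))
C=[.5865,-.0535];yaw=-.294;R,o=T(*C,yaw,-.38)
vis=im.copy();sc=np.load('scene0.npz')['im'].copy()
for n,q in [('bar0',[0,-.15,.215]),('bar1',[0,.04,.215]),('top',[0,-.055,.215]),('piv',[.046,.03,.135]),('push',leg(0,.11,.019)),('foot',leg(0,.145,.024))]:
    w=R@q+o;print(n,w.round(4),np.round(proj('top',w),1),np.round(proj('scene',w),1))
    for nn,v in(('top',vis),('scene',sc)):
        u=proj(nn,w);cv2.circle(v,(int(round(u[0])),int(round(u[1]))),1,(0,255,0),-1)
for k in(0,.4,.8,1.2,1.75):print(k,(R@leg(k,.11,.019)+o).round(3),(R@leg(k,.145,.024)+o).round(3))
R0,_=T(*C,yaw,0);print('upright top',R0@[0,-.055,.215]+o,'frame x,y',R0[:,:2].round(3).tolist())
a=cv2.resize(vis[120:280,230:430],None,fx=3,fy=3);b=cv2.resize(sc[150:310,220:420],None,fx=3,fy=3)
cv2.imwrite('pics/fit2.png',cv2.resize(np.vstack([a,b]),None,fx=.62,fy=.62)[:,:,::-1])
```

```text
7869 [0.26232138 0.37221558 0.2584123 ] [ 0.58748317 -0.05063752  0.018     ]
bar0 [ 0.4667 -0.174   0.2447] [386.  226.6   1. ] [235.9 211.4   0.9]
bar1 [0.5218 0.0079 0.2447] [306.6 206.5   1.1] [301.9 173.9   0.9]
top [ 0.4942 -0.083   0.2447] [346.1 216.5   1. ] [270.5 191.8   0.9]
piv [ 0.5882 -0.0227  0.1874] [318.2 184.3   1.1] [318.2 207.8   0.9]
push [0.6257 0.077  0.2209] [276.8 167.7   1.1] [352. 180.   1.]
foot [0.6367 0.109  0.2312] [263.1 162.7   1.1] [362.1 171.3   1. ]
0 [0.626 0.077 0.221] [0.637 0.109 0.231]
0.4 [0.642 0.075 0.18 ] [0.658 0.106 0.178]
0.8 [0.652 0.057 0.142] [0.672 0.082 0.127]
1.2 [0.655 0.025 0.112] [0.676 0.04  0.088]
1.75 [ 0.647 -0.031  0.093] [ 0.664 -0.033  0.062]
upright top [ 0.57056194 -0.10614008  0.26      ] frame x,y [[0.957, 0.29], [-0.29, 0.957], [0.0, 0.0]]
```

View pics/fit2.png

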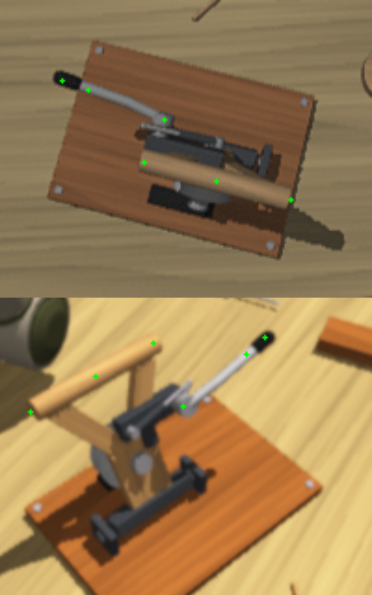

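The overlay matches the bar ends, pivot, push point and foot within about 3 px in both views. First move: shut the gripper, lift, and turn the jaws along frame x. Then travel to above the leg.

Call:
step_arm --steps '[{"xyz": [0,0,-1],"turn": [0,0,-1],"gripper": -1},{"xyz": [0,0,-1],"turn": [0,0,-1],"gripper": -1},{"xyz": [0,0,-1],"turn": [0,0,-1],"gripper": -1},{"xyz": [0,0,-1],"turn": [0,0,-1],"gripper": -1},{"xyz": [0,0,0],"turn": [0,0,-1],"gripper": -1},{"xyz": [0,0,0],"turn": [0,0,-1],"gripper": -1},{"xyz": [0,0,0],"turn": [0,0,-1],"gripper": -1},{"xyz": [0,0,0],"turn": [0,0,-1],"gripper": -1},{"xyz": [0,0,0],"turn": [0,0,-1],"gripper": -1},{"xyz": [0,0,0],"turn": [0,0,-1],"gripper": -1},{"xyz": [0,0,0],"turn": [0,0,-1],"gripper": -1},{"xyz": [0,0,0],"turn": [0,0,-0.1],"gripper": -1}]' --squeeze 20

```text
time_s: 1.1
position: [0.209, -0.5087, 0.3831]
tool_rot: [[0.958, -0.286, -0.0], [-0.286, -0.958, 0.001], [-0.0, -0.001, -1.0]]
ft_force: [0.7, -0.3, -1.0]
grip_width: -0.0002
```

Call:
step_arm --steps '[{"xyz": [0.318,-0.945,0],"turn": [0,0,0],"gripper": -1},{"xyz": [0.318,-0.945,0],"turn": [0,0,0],"gripper": -1},{"xyz": [0.318,-0.945,0],"turn": [0,0,0],"gripper": -1},{"xyz": [0.318,-0.945,0],"turn": [0,0,0],"gripper": -1},{"xyz": [0.318,-0.945,0],"turn": [0,0,0],"gripper": -1},{"xyz": [0.318,-0.945,0],"turn": [0,0,0],"gripper": -1},{"xyz": [0.318,-0.945,0],"turn": [0,0,0],"gripper": -1},{"xyz": [0.318,-0.945,0],"turn": [0,0,0],"gripper": -1},{"xyz": [0.318,-0.945,0],"turn": [0,0,0],"gripper": -1},{"xyz": [0.318,-0.945,0],"turn": [0,0,0],"gripper": -1},{"xyz": [0.318,-0.945,0],"turn": [0,0,0],"gripper": -1},{"xyz": [0.318,-0.945,0],"turn": [0,0,0],"gripper": -1},{"xyz": [0.318,-0.945,0],"turn": [0,0,0],"gripper": -1},{"xyz": [0.318,-0.945,0],"turn": [0,0,0],"gripper": -1},{"xyz": [0.318,-0.945,0],"turn": [0,0,0],"gripper": -1},{"xyz": [0.318,-0.945,0],"turn": [0,0,0],"gripper": -1},{"xyz": [0.318,-0.945,0],"turn": [0,0,0],"gripper": -1},{"xyz": [0.318,-0.945,0],"turn": [0,0,0],"gripper": -1},{"xyz": [0,0,0],"turn": [0,0,0],"gripper": -1}]'

```text
time_s: 2.68
position: [0.627, 0.0817, 0.3807]
tool_rot: [[0.958, -0.286, -0.003], [-0.286, -0.958, 0.002], [-0.004, -0.001, -1.0]]
ft_force: [-1.6, -1.4, -0.8]
grip_width: 0.0001
```

Call:
step_arm --steps '[{"xyz": [0,0,0.75],"turn": [0,0,0],"gripper": -1},{"xyz": [0,0,0.75],"turn": [0,0,0],"gripper": -1},{"xyz": [0,0,0.75],"turn": [0,0,0],"gripper": -1},{"xyz": [0,0,0.75],"turn": [0,0,0],"gripper": -1},{"xyz": [0.03,0,0.19],"turn": [0,0,0],"gripper": -1},{"xyz": [0.05,0,0.19],"turn": [0,0,0],"gripper": -1},{"xyz": [0.055,0,0.19],"turn": [0,0,0],"gripper": -1},{"xyz": [0.055,0,0.19],"turn": [0,0,0],"gripper": -1},{"xyz": [0.055,0,0.19],"turn": [0,0,0],"gripper": -1},{"xyz": [0.055,0,0.19],"turn": [0,0,0],"gripper": -1},{"xyz": [0.055,0,0.19],"turn": [0,0,0],"gripper": -1}]'

```text
time_s: 3.6
position: [0.6395, 0.0724, 0.211]
tool_rot: [[0.957, -0.289, 0.004], [-0.289, -0.957, 0.0], [0.004, -0.001, -1.0]]
ft_force: [3.6, 1.7, 5.4]
grip_width: 0.0003
```

Run:
```python
from h import *
s=env.observe();print(s['time_s'],s['position'],s['ft_force'])
a=cams.get_image('scene')[0][120:280,250:450];b=cams.get_image('wrist')[0]
cv2.imwrite('pics/push.png',np.hstack([cv2.resize(a,(400,320)),cv2.resize(b,(400,320))])[:,:,::-1])
```

```text
3.6 [0.63946152 0.07240093 0.21100459] [3.60613495 1.72075225 5.37592616]
```

View pics/push.png

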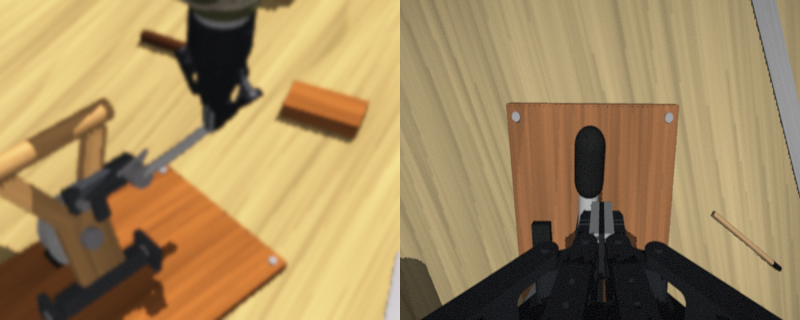

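The scene half shows the fingertips on the leg. The wrist half has the leg at x≈590 and the fingers at x≈602, so the fingers sit slightly to +x. I'll keep pressing with less x motion.

Call:
step_arm --steps '[{"xyz": [0.0,0.02,0.19],"turn": [0,0,0],"gripper": -1},{"xyz": [0.02,0.03,0.19],"turn": [0,0,0],"gripper": -1},{"xyz": [0.03,0.03,0.19],"turn": [0,0,0],"gripper": -1},{"xyz": [0.03,0.04,0.19],"turn": [0,0,0],"gripper": -1},{"xyz": [0.03,0.04,0.19],"turn": [0,0,0],"gripper": -1},{"xyz": [0.03,0.05,0.19],"turn": [0,0,0],"gripper": -1},{"xyz": [0.03,0.05,0.19],"turn": [0,0,0],"gripper": -1},{"xyz": [0.02,0.06,0.19],"turn": [0,0,0],"gripper": -1},{"xyz": [0,0,0],"turn": [0,0,0],"gripper": -1}]'

```text
time_s: 4.45
position: [0.6406, 0.0576, 0.1469]
tool_rot: [[0.957, -0.289, -0.005], [-0.289, -0.957, 0.0], [-0.005, 0.001, -1.0]]
ft_force: [-0.4, -0.0, -0.4]
grip_width: 0.0002
```

Run:
```python
from h import *
s=env.observe();print(s['time_s'],s['position'],s['ft_force'])
a=cams.get_image('scene')[0][120:280,250:450];b=cams.get_image('wrist')[0]
cv2.imwrite('pics/push2.png',np.hstack([cv2.resize(a,(400,320)),cv2.resize(b,(400,320))])[:,:,::-1])
```

```text
4.45 [0.64063359 0.05756337 0.14691228] [-0.38328243 -0.01273411 -0.4456482 ]
```

View pics/push2.png

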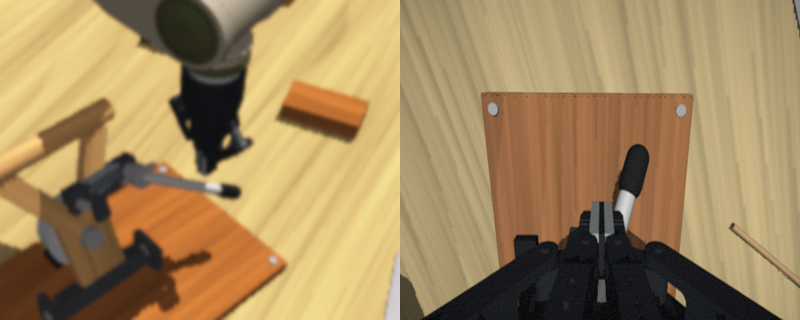

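The fingers slipped off the -x side of the leg, which now lies to their +x with the foot at scene ≈(366,216). I'll estimate the leg angle.

Run:
```python
from h import *
R,o=T(.5865,-.0535,-.294,-.38)
for k in(0,.2,.3,.4,.5,.6,.7,.8):
    w=R@leg(k,.145,.024)+o;w2=R@leg(k,.09,.015)+o;print(k,w.round(3),proj('scene',w).round(0),w2.round(3),proj('wrist',w).round(0),proj('wrist',w2).round(0))
```

```text
0 [0.637 0.109 0.231] [362. 171.   1.] [0.618 0.059 0.215] [222. 216.   0.] [242. 376.   0.]
0.2 [0.648 0.11  0.205] [366. 180.   1.] [0.626 0.06  0.198] [287. 170.   0.] [272. 332.   0.]
0.3 [0.653 0.109 0.191] [367. 185.   1.] [0.629 0.059 0.19 ] [309. 162.   0.] [285. 317.   0.]
0.4 [0.658 0.106 0.178] [367. 190.   1.] [0.632 0.057 0.181] [327. 159.   0.] [296. 307.   0.]
0.5 [0.662 0.102 0.165] [368. 195.   1.] [0.634 0.055 0.173] [340. 161.   0.] [306. 299.   0.]
0.6 [0.666 0.097 0.152] [368. 200.   1.] [0.637 0.051 0.165] [351. 166.   0.] [315. 295.   0.]
0.7 [0.669 0.09  0.139] [367. 206.   1.] [0.639 0.047 0.158] [360. 174.   0.] [322. 293.   0.]
0.8 [0.672 0.082 0.127] [366. 211.   1.] [0.64  0.042 0.15 ] [367. 183.   0.] [328. 293.   0.]
```

The foot position fits k≈0.85, which is past over-centre, and the leg is probably still swinging. I'll lift clear and check.

Call:
step_arm --steps '[{"xyz": [0,0,0],"turn": [0,0,0],"gripper": -1},{"xyz": [0,0,0],"turn": [0,0,0],"gripper": -1},{"xyz": [0,0,0],"turn": [0,0,0],"gripper": -1},{"xyz": [0,0,0],"turn": [0,0,0],"gripper": -1}]'

```text
time_s: 4.88
position: [0.6419, 0.0581, 0.1498]
tool_rot: [[0.957, -0.289, 0.0], [-0.289, -0.957, -0.0], [0.0, -0.0, -1.0]]
ft_force: [-0.5, -1.0, 0.2]
grip_width: -0.0001
```

Run:
```python
from h import *
R,o=T(.5865,-.0535,-.294,-.38)
im,d=cams.get_image('scene')
for k in(.8,1,1.2,1.4,1.6,1.75):print(k,proj('scene',R@leg(k,.145,.024)+o).round(1))
cv2.imwrite('pics/c3.png',cv2.resize(im[120:280,250:450],(600,480))[:,:,::-1])
```

```text
0.8 [366.3 211.    1. ]
1 [363.4 221.4   1. ]
1.2 [359.1 231.4   1. ]
1.4 [353.6 240.6   1. ]
1.6 [346.8 248.9   1. ]
1.75 [341.2 254.3   1. ]
```

View pics/c3.png

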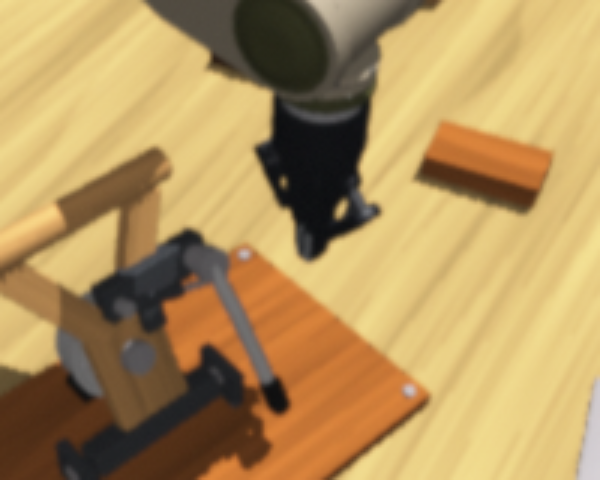

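The foot is at scene ≈(343,254), against a prediction of (341,254) for k=1.75, so the kickstand is fully down. Next: lift away, open the gripper, go above the top bar and tilt with the frame.

Call:
step_arm --steps '[{"xyz": [0,0,-0.9],"turn": [0,0,0],"gripper": -1},{"xyz": [0,0,-0.9],"turn": [0,0,0],"gripper": -1},{"xyz": [0,0,-0.9],"turn": [0,0,0],"gripper": -1},{"xyz": [0,0,-0.9],"turn": [0,0,0],"gripper": -1},{"xyz": [0,0,-0.9],"turn": [0,0,0],"gripper": -1},{"xyz": [0,0,-0.9],"turn": [0,0,0],"gripper": -1},{"xyz": [0,0,-0.9],"turn": [0,0,0],"gripper": -1},{"xyz": [-0.575,0.74,0.26],"turn": [0,0,0],"gripper": 0.8},{"xyz": [-0.575,0.74,0.26],"turn": [0,0,0],"gripper": 0.8},{"xyz": [-0.575,0.74,0.26],"turn": [0,0,0],"gripper": 0.8},{"xyz": [-0.575,0.74,0.26],"turn": [0,0,0],"gripper": 0.8},{"xyz": [-0.575,0.74,0.26],"turn": [0,0,0],"gripper": 0.8},{"xyz": [-0.575,0.74,0.26],"turn": [0,0,0],"gripper": 0.8},{"xyz": [0,0,0],"turn": [0,0.95,0],"gripper": 0.8},{"xyz": [0,0,0],"turn": [0,0.95,0],"gripper": 0.8},{"xyz": [0,0,0],"turn": [0,0.95,0],"gripper": 0.8},{"xyz": [0,0,0],"turn": [0,0.95,0],"gripper": 0.8},{"xyz": [0,0,0],"turn": [0,0.95,0],"gripper": 0.8},{"xyz": [0,0,0],"turn": [0,0,0],"gripper": 0.8}]'

```text
time_s: 6.52
position: [0.4569, -0.0714, 0.3392]
tool_rot: [[0.888, -0.289, 0.357], [-0.268, -0.957, -0.108], [0.373, 0.0, -0.928]]
ft_force: [0.1, -0.1, 0.8]
grip_width: 0.0774
```

Run:
```python
from h import *
s=env.observe();print(s['time_s'],s['position'],s['grip_width'],s['q'],s['ft_force'])
R,o=T(.5865,-.0535,-.294,-.38);w=R@[0,-.055,.215]+o
Rt=np.array(s['tool_rot']);print(Rt.round(3).tolist(),(-R[:,2]).round(3));print('to bar, tool axes mm',(Rt.T@(w-s['position'])*1000).round(1))
im,d=cams.get_image('wrist')
for q in([0,-.15,.215],[0,-.1,.215],[0,-.055,.215],[0,0,.215],[0,.04,.215]):
    u=proj('wrist',R@q+o);print(u);cv2.circle(im,(int(u[0]),int(u[1])),4,(0,255,0),-1)
cv2.imwrite('pics/w4.png',im[:,:,::-1])
```

```text
6.5167 [ 0.45685535 -0.07135896  0.3392224 ] 0.07736568636100796 [-25.53775689  -1.19836773  87.75258903   3.42719392  71.7936238
  -9.2025204 ] [ 0.10590216 -0.06285871  0.80223866]
[[0.888, -0.289, 0.357], [-0.268, -0.957, -0.108], [0.373, 0.0, -0.928]] [ 0.355 -0.107 -0.929]
to bar, tool axes mm [  1.    0.4 102.3]
[3.22065695e+02 3.16842379e+02 2.88553229e-01]
[3.22104309e+02 2.59508885e+02 2.74782709e-01]
[3.22142527e+02 2.02763463e+02 2.62389241e-01]
[3.22194440e+02 1.25682215e+02 2.47241669e-01]
[3.22236378e+02 6.34140962e+01 2.36225253e-01]
```

View pics/w4.png

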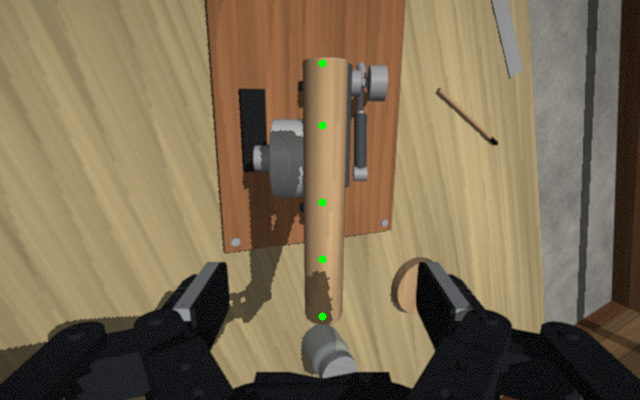

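The bar's centre line is within about 1–2 px of the prediction (it spans x 304–344). Descend 102 mm along the tool axis and close at 20 N.

Call:
step_arm --steps '[{"xyz": [0.015,0,0.5],"turn": [0,0,0],"gripper": 0.8},{"xyz": [0.02,0,0.5],"turn": [0,0,0],"gripper": 0.8},{"xyz": [0,0,0.5],"turn": [0,0,0],"gripper": 0.8},{"xyz": [0,0,0.4],"turn": [0,0,0],"gripper": 0.8},{"xyz": [0,0,0.35],"turn": [0,0,0],"gripper": 0.8},{"xyz": [0,0,0.3],"turn": [0,0,0],"gripper": 0.8},{"xyz": [0,0,0],"turn": [0,0,0],"gripper": 0.8},{"xyz": [0,0,0],"turn": [0,0,0],"gripper": 0},{"xyz": [0,0,0],"turn": [0,0,0],"gripper": -0.2},{"xyz": [0,0,0],"turn": [0,0,0],"gripper": -0.5},{"xyz": [0,0,0],"turn": [0,0,0],"gripper": -1},{"xyz": [0,0,0],"turn": [0,0,0],"gripper": -1},{"xyz": [0,0,0],"turn": [0,0,0],"gripper": -1},{"xyz": [0,0,0],"turn": [0,0,0],"gripper": -1}]' --squeeze 25

```text
time_s: 7.73
position: [0.4959, -0.0835, 0.246]
tool_rot: [[0.889, -0.289, 0.356], [-0.268, -0.957, -0.108], [0.372, 0.0, -0.928]]
ft_force: [-4.6, 1.0, 4.7]
grip_width: 0.0216
```

A width of 21.6 mm is less than the 30 mm bar, so I'll look.

Run:
```python
from h import *
s=env.observe();print(s['position'],s['grip_width'],s['ft_force'])
im,d=cams.get_image('wrist');sc,_=cams.get_image('scene')
cv2.imwrite('pics/w5.png',np.hstack([cv2.resize(im,(400,400)),cv2.resize(sc[120:280,200:360],(400,400))])[:,:,::-1])
```

```text
[ 0.49587526 -0.08349069  0.24602441] 0.02162361570620849 [-4.55569406  1.04390941  4.74012828]
```

View pics/w5.png

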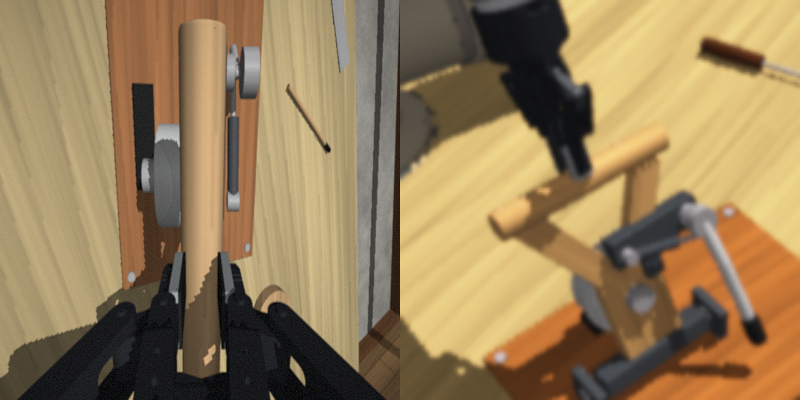

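Run:
```python
from h import *
s=env.observe();p=np.array(s['position']);Rt=np.array(s['tool_rot'])
im,d=cams.get_image('scene')
def show(n,q):
    w=p+Rt@np.array(q);u=proj('scene',w);print(n,w.round(4),u[:2].round(1),'crop',((u[:2]-[200,120])*2.5).round(0),'z',u[2].round(3),'depth',d[int(round(u[1])),int(round(u[0]))].round(3))
for x in(.011,.015,.025,-.015):show(('tip',x),[x,0,.019])
show('tcp',[0,0,0]);show('tip-mid',[.011,0,.0]);show('backs',[.025,0,-.02])
R,o=T(.5865,-.0535,-.294,-.38)
for y in(-.15,-.1,0,.04):
    w=R@[0,y,.215]+o;u=proj('scene',w);v=proj('wrist',w);print('bar',y,'crop',((u[:2]-[200,120])*2.5).round(0),u[2].round(3),d[int(u[1]),int(u[0])],'wrist',(v[:2]*[.625,1]).round(0))
iw,dw=cams.get_image('wrist');i=cams.camera_info('wrist');E=i['extrinsics']
for (u,v) in[(325,100),(325,150),(325,200),(325,240),(283,275),(366,275),(283,300),(366,300)]:
    z=dw[v,u];w=E[:3,:3]@[(u-i['cx'])/i['fx']*z,(v-i['cy'])/i['fy']*z,z]+E[:3,3];print((u,v),'frame mm',(R.T@(w-o)*1000).round(1),'tool mm',(Rt.T@(w-p)*1000).round(1))
```

```text
('tip', 0.011) [ 0.5124 -0.0885  0.2325] [275.8 199.7] crop [189. 199.] z 0.893 depth 1.218
('tip', 0.015) [ 0.516  -0.0896  0.234 ] [276.7 200.1] crop [192. 200.] z 0.89 depth 1.218
('tip', 0.025) [ 0.5249 -0.0922  0.2377] [278.9 201.2] crop [197. 203.] z 0.882 depth 1.212
('tip', -0.015) [ 0.4893 -0.0815  0.2228] [270.2 197.1] crop [176. 193.] z 0.912 depth 0.875
tcp [ 0.4959 -0.0835  0.246 ] [270.9 191.7] crop [177. 179.] z 0.892 depth 0.871
tip-mid [ 0.5057 -0.0864  0.2501] [273.3 192.8] crop [183. 182.] z 0.884 depth 0.878
backs [ 0.511  -0.088   0.2739] [273.7 186.7] crop [184. 167.] z 0.864 depth 0.867
bar -0.15 crop [ 90. 228.] 0.851 1.1879486 wrist [198. 426.]
bar -0.1 crop [136. 202.] 0.874 0.856343 wrist [198. 345.]
bar 0 crop [223. 153.] 0.919 0.90150356 wrist [197. 139.]
bar 0.04 crop [255. 135.] 0.937 0.91707534 wrist [197.  34.]
(325, 100) frame mm [  3.8  15.6 229.6] tool mm [  1.9 -70.5 -13.9]
(325, 150) frame mm [  3.9  -2.6 229.4] tool mm [  1.9 -52.4 -13.8]
(325, 200) frame mm [  3.9 -22.  230.4] tool mm [  1.9 -33.  -14.7]
(325, 240) frame mm [  4.  -38.6 230.7] tool mm [  2.  -16.4 -15.1]
(283, 275) frame mm [-11.2 -44.9 249.1] tool mm [-13.2 -10.1 -33.5]
(366, 275) frame mm [ 18.6 -44.8 249.3] tool mm [ 16.6 -10.2 -33.6]
(283, 300) frame mm [-10.1 -48.1 260.8] tool mm [-12.1  -6.9 -45.2]
(366, 300) frame mm [ 16.3 -43.6 268.3] tool mm [ 14.3 -11.3 -52.7]
```

By depth, the bar centre sits at the TCP (top surface at −14.5 mm, about +2 mm in x). The scene view, though, shows the tips on the bar's upper half. I'll open, go 16 mm deeper, shift +2 mm and regrip.

Call:
step_arm --steps '[{"xyz": [0,0,0],"turn": [0,0,0],"gripper": 0.5},{"xyz": [0,0,0],"turn": [0,0,0],"gripper": 0.5},{"xyz": [0,0,0],"turn": [0,0,0],"gripper": 0.5},{"xyz": [0,0,0],"turn": [0,0,0],"gripper": 0.5},{"xyz": [0.05,0,0.2],"turn": [0,0,0],"gripper": 0.5},{"xyz": [0,0,0.2],"turn": [0,0,0],"gripper": 0.5},{"xyz": [0,0,0],"turn": [0,0,0],"gripper": 0.5},{"xyz": [0,0,0],"turn": [0,0,0],"gripper": 0.1},{"xyz": [0,0,0],"turn": [0,0,0],"gripper": -0.1},{"xyz": [0,0,0],"turn": [0,0,0],"gripper": -0.3},{"xyz": [0,0,0],"turn": [0,0,0],"gripper": -0.5},{"xyz": [0,0,0],"turn": [0,0,0],"gripper": -1},{"xyz": [0,0,0],"turn": [0,0,0],"gripper": -1},{"xyz": [0,0,0],"turn": [0,0,0],"gripper": -1},{"xyz": [0,0,0],"turn": [0,0,0],"gripper": -1},{"xyz": [0,0,0],"turn": [0,0,0],"gripper": -1}]'

```text
time_s: 9.27
position: [0.5033, -0.0857, 0.2309]
tool_rot: [[0.889, -0.289, 0.355], [-0.268, -0.957, -0.107], [0.371, -0.0, -0.929]]
ft_force: [-3.6, 1.2, 3.0]
grip_width: 0.0289
```

Run:
```python
from h import *
s=env.observe();print(s['time_s'],s['position'],s['grip_width'],s['ft_force'])
im,d=cams.get_image('wrist');sc,_=cams.get_image('scene')
cv2.imwrite('pics/w6.png',np.hstack([cv2.resize(im,(400,400)),cv2.resize(sc[120:280,200:360],(400,400))])[:,:,::-1])
```

```text
9.2667 [ 0.50334505 -0.08566587  0.23094609] 0.028934654467662947 [-3.647611    1.15974883  2.96259093]
```

View pics/w6.png

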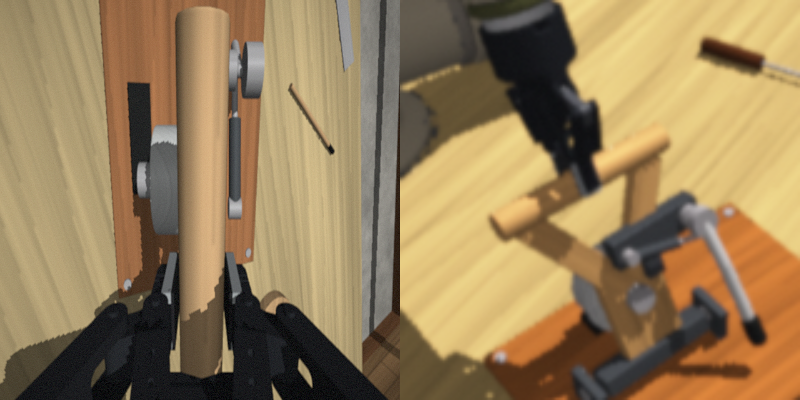

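The grip is 28.9 mm wide and the tips now reach past the bar's middle. Raise the frame along its arc (radius about 0.20 m from axle to TCP), stopping first at about 90%.

Call:
step_arm --steps '[{"xyz": [0.095,0,0.001],"turn": [0,-0.2375,0],"gripper": -1},{"xyz": [0.095,0,0.001],"turn": [0,-0.2375,0],"gripper": -1},{"xyz": [0.095,0,0.001],"turn": [0,-0.2375,0],"gripper": -1},{"xyz": [0.095,0,0.001],"turn": [0,-0.2375,0],"gripper": -1},{"xyz": [0.095,0,0.001],"turn": [0,-0.2375,0],"gripper": -1},{"xyz": [0.095,0,0.001],"turn": [0,-0.2375,0],"gripper": -1},{"xyz": [0.095,0,0.001],"turn": [0,-0.2375,0],"gripper": -1},{"xyz": [0.095,0,0.001],"turn": [0,-0.2375,0],"gripper": -1},{"xyz": [0.095,0,0.001],"turn": [0,-0.2375,0],"gripper": -1},{"xyz": [0.095,0,0.001],"turn": [0,-0.2375,0],"gripper": -1},{"xyz": [0.095,0,0.001],"turn": [0,-0.2375,0],"gripper": -1},{"xyz": [0.095,0,0.001],"turn": [0,-0.2375,0],"gripper": -1},{"xyz": [0.095,0,0.001],"turn": [0,-0.2375,0],"gripper": -1},{"xyz": [0.095,0,0.001],"turn": [0,-0.2375,0],"gripper": -1},{"xyz": [0.095,0,0.001],"turn": [0,-0.2375,0],"gripper": -1},{"xyz": [0.095,0,0.001],"turn": [0,-0.2375,0],"gripper": -1},{"xyz": [0.095,0,0.001],"turn": [0,-0.2375,0],"gripper": -1},{"xyz": [0,0,0],"turn": [0,0,0],"gripper": -1},{"xyz": [0,0,0],"turn": [0,0,0],"gripper": -1}]'

```text
time_s: 10.95
position: [0.5634, -0.1042, 0.2438]
tool_rot: [[0.956, -0.289, 0.053], [-0.289, -0.957, -0.017], [0.056, 0.001, -0.998]]
ft_force: [-1.6, -2.6, -5.7]
grip_width: 0.0289
```

```bash
cat > m.py <<'E'
from h import *
s=env.observe();p=np.array(s['position']);Rt=np.array(s['tool_rot']);print(s['time_s'],p.round(4),s['grip_width'],s['ft_force'].round(1) if hasattr(s['ft_force'],'round') else s['ft_force'])
R0,o=T(.5865,-.0535,-.294,0)
print('tool tilt',np.arctan2(Rt[:,2]@R0[:,0],-Rt[:,2]@R0[:,2]))
q=R0.T@(p-o);print('tcp in upright frame mm',(q*1000).round(1),'angle',np.arctan2(q[0],q[2]))
iw,dw=cams.get_image('wrist');i=cams.camera_info('wrist');E=i['extrinsics']
v,u=np.mgrid[20:230:3,240:420:1];z=dw[v,u]
w=np.stack([(u-i['cx'])/i['fx']*z,(v-i['cy'])/i['fy']*z,z],-1)@E[:3,:3].T+E[:3,3]
f=(w-o)@R0;t=f[...,2]
ok=(t>.05)&(t>np.nanmax(np.where((f[...,1]<.04),t,0))-.013)&(z>0);g=f[ok]
# bar: cylinder r=15 along y, least-squares circle in x,z
A=np.c_[2*g[:,0],2*g[:,2],np.ones(len(g))];c=np.linalg.lstsq(A,(g[:,[0,2]]**2).sum(1),rcond=None)[0]
r=np.sqrt(c[2]+c[0]**2+c[1]**2);print('bar circle',len(g),c[:2].round(4),'r',r.round(4),'lean',np.arctan2(c[0],c[1]).round(4),'radius',np.hypot(*c[:2]).round(4))
for n in('top','scene'):
    im,d=cams.get_image(n);cv2.imwrite(f'pics/end_{n}.png',im[:,:,::-1])
E
python3 m.py
```

```text
10.95 [ 0.5634 -0.1042  0.2438] 0.028903575653338537 [-1.6 -2.6 -5.7]
tool tilt 0.05598716906560623
tcp in upright frame mm [ -7.4 -55.2 198.8] angle -0.03703353709824039
bar circle 0 [0. 0.] r 0.0 lean 0.0 radius 0.0
```

The chord (0.0642 m over a 0.199 m radius gives 0.323 rad) and the tool tilt both put the lean at −0.056. Working from the absolute TCP position gives −0.037, which implies about 4 mm error in the fitted axle x. I'll fix the bar fit and compare against the initial top and scene depth.

```bash
cat > m2.py <<'E'
from h import *
R0,o=T(.5865,-.0535,-.294,0)
def bar(n,d,lean,ys):
    i=cams.camera_info(n);E=i['extrinsics'];v,u=np.mgrid[0:400,0:640];z=d
    w=np.stack([(u-i['cx'])/i['fx']*z,(v-i['cy'])/i['fy']*z,z],-1)@E[:3,:3].T+E[:3,3]
    f=(w-o)@R0;c=np.array([np.sin(lean),np.cos(lean)])*.215
    for _ in range(4):
        ok=(z>0)&(f[...,1]>ys[0])&(f[...,1]<ys[1])&(np.hypot(f[...,0]-c[0],f[...,2]-c[1])<.022)&(f[...,2]>c[1]-.004);g=f[ok]
        if len(g)<20:print(n,'few',len(g));return
        from scipy.optimize import least_squares   # known radius 15 mm
        c=least_squares(lambda c:np.hypot(g[:,0]-c[0],g[:,2]-c[1])-.015,c,loss='soft_l1',f_scale=.002).x
    print(n,len(g),'c',c.round(4),'lean',np.arctan2(*c).round(4),'R',np.hypot(*c).round(4))
if __name__=='__main__':
    for n in('top','scene'):
        d=np.load(n+'0.npz')['d'];bar(n,d,-.38,(-.14,.035))
        for ys in((-.14,-.09),(-.02,.035)):bar(n,cams.get_image(n)[1],-.05,ys)
    bar('wrist',cams.get_image('wrist')[1],-.05,(-.03,.035))
E
python3 m2.py
```

```text
top 962 c [-0.0799  0.2008] lean -0.3788 R 0.2162
top 69 c [-0.0095  0.216 ] lean -0.0439 R 0.2162
top 133 c [-0.0086  0.2161] lean -0.0399 R 0.2163
scene 843 c [-0.0782  0.199 ] lean -0.3743 R 0.2138
scene 298 c [-0.0079  0.2142] lean -0.0366 R 0.2143
scene 210 c [-0.007   0.2144] lean -0.0326 R 0.2145
wrist 16020 c [-0.0077  0.2153] lean -0.0355 R 0.2155
```

By camera, the bar started at −0.376 (nominal −0.38) and is now at about −0.038±0.004; it had already shifted by about 4 mm at regrip. Two more 0.019 rad rows bring it upright.

Call:
step_arm --steps '[{"xyz": [0.06,0,0],"turn": [0,-0.16,0],"gripper": -1},{"xyz": [0.06,0,0],"turn": [0,-0.16,0],"gripper": -1},{"xyz": [0.06,0,0],"turn": [0,-0.16,0],"gripper": -1},{"xyz": [0,0,0],"turn": [0,0,0],"gripper": -1},{"xyz": [0,0,0],"turn": [0,0,0],"gripper": -1},{"xyz": [0,0,0],"turn": [0,0,0],"gripper": -1},{"xyz": [0,0,0],"turn": [0,0,0],"gripper": -1}]'

```text
time_s: 11.93
position: [0.57, -0.1062, 0.244]
tool_rot: [[0.957, -0.289, 0.016], [-0.289, -0.957, -0.005], [0.017, 0.001, -1.0]]
ft_force: [-2.1, -5.1, -14.1]
grip_width: 0.029
```

```bash
python3 m2.py; python3 m.py | head -3
```

```text
top 962 c [-0.0799  0.2008] lean -0.3788 R 0.2162
top 105 c [-0.0013  0.2159] lean -0.0062 R 0.2159
top 140 c [-0.0008  0.2165] lean -0.0037 R 0.2165
scene 843 c [-0.0782  0.199 ] lean -0.3743 R 0.2138
scene 298 c [1.000e-04 2.145e-01] lean 0.0004 R 0.2145
scene 192 c [0.0008 0.2144] lean 0.0036 R 0.2144
wrist 16034 c [2.000e-04 2.155e-01] lean 0.0009 R 0.2155
12.1833 [ 0.5699 -0.1062  0.244 ] 0.029028587402020994 [ -1.7  -5.6 -13. ]
tool tilt 0.017022031390877074
tcp in upright frame mm [ -0.6 -55.2 199. ] angle -0.0029475148730098324
```

The mean lean is now about −0.002 rad (all readings within ±0.006). The arm is pulling up by about 13 N, so I'll relax 1.2 mm downward and take the final look.

Call:
step_arm --steps '[{"xyz": [0.005,0,0.03],"turn": [0,0,0],"gripper": -1},{"xyz": [0,0,0],"turn": [0,0,0],"gripper": -1},{"xyz": [0,0,0],"turn": [0,0,0],"gripper": -1},{"xyz": [0,0,0],"turn": [0,0,0],"gripper": -1},{"xyz": [0,0,0],"turn": [0,0,0],"gripper": -1},{"xyz": [0,0,0],"turn": [0,0,0],"gripper": -1}]'

```text
time_s: 12.83
position: [0.5704, -0.1063, 0.244]
tool_rot: [[0.957, -0.289, 0.018], [-0.289, -0.957, -0.006], [0.019, 0.001, -1.0]]
ft_force: [-1.9, -5.5, -8.1]
grip_width: 0.0288
```

```bash
python3 m2.py|grep -v 0.37
python3 - <<'E'
from h import *
R0,o=T(.5865,-.0535,-.294,0);print('foot down pred',proj('scene',R0@leg(1.75,.145,.024)+o))
a=cams.get_image('scene')[0];print(env.observe()['ft_force'])
b=cams.get_image('top')[0]
cv2.imwrite('pics/fin.png',np.hstack([cv2.resize(a[100:400,160:460],(400,400)),cv2.resize(b[50:320,130:500],(400,400))])[:,:,::-1])
E
```

```text
top 106 c [-0.0013  0.2159] lean -0.006 R 0.2159
top 138 c [-1.000e-04  2.161e-01] lean -0.0007 R 0.2161
scene 296 c [0.0005 0.2144] lean 0.0023 R 0.2144
scene 195 c [0.0014 0.2145] lean 0.0063 R 0.2145
wrist 16050 c [0.0007 0.2155] lean 0.0031 R 0.2155
foot down pred [341.22376706 260.55593769   1.00960264]
[-2.39305826 -5.28278261 -8.08949896]
```

View pics/fin.png

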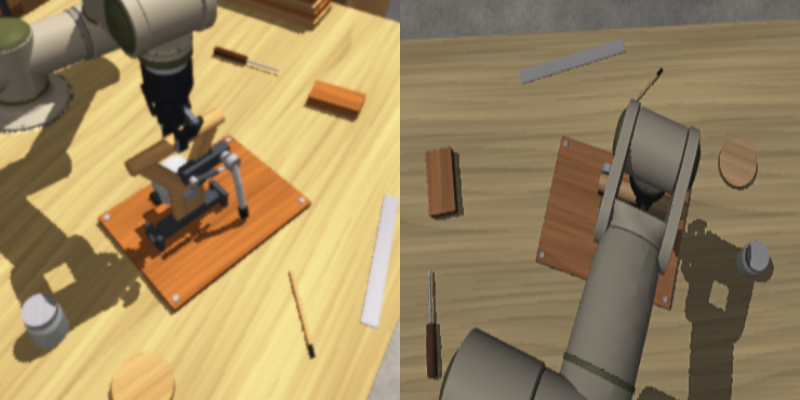

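The foot is at about (243,213) in the left crop, which is scene ≈(342,260). The prediction was (341,261), so the kickstand is still down. The loose items haven't moved and the frame is upright and held. Handing in.

```bash
python3 -c "
from rig import order
print(order.close_job())"
```

```text
the job is handed in; nothing more can be done
None
```

I swung the kickstand down to its stop, then gripped the top bar and brought the frame upright. I handed in at about 13 s of the 51 s allowed, still holding it.

**Last checks**
- **Frame:** bar fits from three cameras gave leans between −0.006 and +0.006 rad, averaging about 0.001 rad.
- **Kickstand:** the foot appeared at scene pixel (342,260), against a predicted (341,261) for fully down.
- **Loose items:** the jar, screwdriver, offcut and disc looked undisturbed in the last picture.
- **Force:** the wrist read about 10 N at the end.

**What went wrong or disagreed**
- The first colour mask for the cradle failed, so I located it from its four screws instead.
- The fingers slipped off the side of the leg near the end of the push. It was already past over-centre, so it went down on its own.
- The first grip on the bar was too shallow (21.6 mm wide on a 30 mm bar). I redid it 16 mm deeper and got 29 mm.
- The tool's tilt still reads about 0.018 rad short of upright. The bar had probably moved about 4 mm when I regripped it, so I trusted the camera fits.

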